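# Make up two student experiment kits

### The arm

A 6-joint arm with a two-finger parallel gripper is mounted at the origin on the work surface. World frame = base frame: x ahead of the robot, y to its left, z up, the work surface at z = 0. Lengths are in m, angles in rad, forces in N, time in s.
With the tool pointing down it reaches from about 0.375 to 0.9 m from the base axis. Payload 3.1 kg.
Tool frame: the origin (TCP) lies between the finger pads; the fingertips stand 17 mm ahead of it and the grasp point (between the pads) lies 2 mm behind it (robot.nose_length is the distance from the TCP to the fingertips, in m); z points along the fingers, y is the line along which they close (so a half turn about z gives the same grasp; the last joint's range is limited). The gripper opens to 87 mm and grips with 3 to 60 N. Pads are 19 mm wide; open, the fingers measure 117 mm over their backs; the gripper's body (75 mm by 190 mm) begins 51 mm behind the grasp point.
Start: joints at [-1.312, 0.527, 1.433, -0, 1.181, -0.178], TCP at [0.264, -0.566, 0.24] pointing down, gripper open.
Joint ranges: [-3.08, 3.08], [-0.75, 2.2], [0.22, 2.44], [-1.43, 4.57], [0, 2.65], [-2.85, 2.85]. Speed limits (rad/s): [2.79, 2.79, 3.14, 3.14, 3.14, 3.14].

### API

Orientations are given as a unit quaternion [x, y, z, w].
In Python, from rig import robot, cams gives the robot as it stands.
- The arm moves only by the shell command python3 -m pendant 'ROWS' [FORCE]. ROWS is JSON, a list of rows, each an object with "jaw": the opening, from 0 (shut) to 1 (fully open); "linear": the shift along the tool's x, y, z in cm, a list of three; "twist": the turn about the tool's z in degrees. A call has 1 to 12 rows; each row shifts and turns the commanded pose from where the row before left it, along the tool's axes as they then stand; what a row does not reach is not made up. A row lasts 1/12 s, in which the tool goes at most 41.7 mm and 7.16 degrees, less where a joint would pass 70% of its speed; a pose out of reach is approached as far as the arm can. A call is refused whole if a number of a shift passes 4.17 or a number of a turn 7.16, either way. A call with a gripper value outside its range is refused whole. The fingers move at their own pace and stop on an object; FORCE is the grip in N (left out, the last holds). Time passes only in rows, so rows that do not move let the fingers close. It gives the time, the measured TCP pose, the force, the opening and the grip force at its end, in the units of the state.
- robot.get_obs(): the state, without advancing time (a new reading comes with each control period).
- cams.camera(name): name is "scene" or "top"; returns a dict with "color" (384x512x3 uint8, blue, green, red), "depth" (384x512 float32, m along the optical axis (not along the pixel's ray), 0 where there is no reading), "fov_y" (degrees; the focal length in pixels is half the picture's height over the tangent of half this angle, whatever the lens; pixels are square), "cx", "cy" (the principal point, pixels), "k1" (the pictures are not rectified: a ray, as slopes to the right and down, at radius r is drawn at 1 + k1 r^2 times it, then the intrinsics apply), "view" (4x4, takes a point from world to camera coordinates). Camera axes: x right, y down, z forward; pixel columns grow to the right and rows downward; lengths in m; the calibration is good to about 2 mm. A picture is of the moment at which its call begins.
- robot.hand_in(): hands the job in; it is judged then, once.
The state is a dict: "time": time; "q": joint angles; "joint_velocities": joint speeds; "joint_torque": joint torques, N m; "position": TCP position; "tool_rot": TCP orientation; "ft_force": force on the tool from outside, world axes, zero at the start; "moment": the same for the moment, N m; "grip_width": finger opening in m; "grip_force": force on a finger pad.
Only numpy, scipy, OpenCV 4.12 (cv2) and the standard library are available. Lean on these libraries where they do the work, as an engineer would, in place of code of your own. Each camera call takes 0.05 s, during which the arm holds its last target. There are 200 camera calls.

### The job

Make up two student kits from the parts on the bench. The blue tray gets the electromagnet kit: the copper coil in one compartment with the steel core standing inside its bore, and the switch module in the other compartment; the red tray gets the dimmer kit: the orange lamp module in one compartment and the dial module in the other (either way round in both trays). Everything must stand upright, flat on the tray floor; leave the spare green lamp module and the multimeter where they are.

Things in the scene. Friction and masses are not known exactly. Their poses are not given: they have to be found in the camera images.
- coil: copper-coloured solenoid coil on a black bobbin, standing upright (from straight above a black ring): two black flanges of 60 mm diameter, each 5 mm thick, at bottom and top, a copper winding of 56 mm diameter between, 45 mm high in all, with a round bore of 36 mm diameter open right through. 180 g. Origin on the axis in the plane of its underside, z up along the axis
- core: bright steel rod (the coil's core), 20 mm diameter, 80 mm long, standing upright on the bench. 190 g. Origin at the centre of its lower end, z up along the rod
- switch: Plug-in module with a square housing of 50 x 50 x 30 mm high (plain flat sides along its x and y axes, to be gripped across), grey, with a red rocker switch on a black frame on top, 41 mm high in all. 90 g. Origin at the centre of its underside, z up. Stands on the bench, yaw within 0.5 rad
- dial: Plug-in module with a square housing of 50 x 50 x 30 mm high (plain flat sides along its x and y axes, to be gripped across), yellow, with a round black dial knob of 30 mm diameter on top, 46 mm high in all. 90 g. Origin at the centre of its underside, z up. Stands on the bench, yaw within 0.5 rad
- lamp_orange: Plug-in module with a square housing of 50 x 50 x 30 mm high (plain flat sides along its x and y axes, to be gripped across), white, with an orange lamp lens of 24 mm diameter on top, 53 mm high in all. 90 g. Origin at the centre of its underside, z up. Stands on the bench, yaw within 0.5 rad
- lamp_green: Plug-in module with a square housing of 50 x 50 x 30 mm high (plain flat sides along its x and y axes, to be gripped across), white, with a green lamp lens of 24 mm diameter on top, 53 mm high in all; spare, not for any kit, to stay where it is. 90 g. Origin at the centre of its underside, z up. Stands on the bench, yaw within 0.5 rad
- tray_blue: fixed shallow blue plastic kit tray, 96 x 188 x 12 mm high: floor 3 mm thick; walls and middle divider 4 mm thick, 12 mm high, making two square compartments of 88 x 88 mm. Origin at the centre of its underside (on the bench), z up, y along its long side; compartment centres at y = +46 and -46 mm, x = 0, floor at z = 3 mm. Yaw within 0.2 rad; on the left or the right
- tray_red: fixed shallow red plastic kit tray, 96 x 188 x 12 mm high: floor 3 mm thick; walls and middle divider 4 mm thick, 12 mm high, making two square compartments of 88 x 88 mm. Origin at the centre of its underside (on the bench), z up, y along its long side; compartment centres at y = +46 and -46 mm, x = 0, floor at z = 3 mm. Yaw within 0.2 rad; on the left or the right
- multimeter: yellow hand multimeter with black face lying flat between the trays, 150 x 80 x 40 mm (50 mm to the top of its switch), long side along its x; loose, 400 g, to stay where it is. Origin at the centre of its underside

How it is judged:
At the end, for the whole second after the job is handed in: Coil+switch in separate blue compartments, orange lamp+dial in separate red ones: within 22 mm of compartment centre per axis, underside below 6 mm, tilt under 0.1 rad; core upright on the floor, within 12 mm of coil axis; all released, at rest; green lamp and multimeter moved under 20 mm (x of coil in the frame of tray_blue between -0.022 and 0.022 m and z of coil in the frame of tray_blue between 0 and 0.006 m and angle between each of coil, switch, lamp_orange, dial, core's own z axis and vertical below 0.1 rad and linear speed of each of coil, switch, lamp_orange, dial, core below 0.02 m/s and angular speed of each of coil, switch, lamp_orange, dial, core below 0.2 rad/s and x of switch in the frame of tray_blue between -0.022 and 0.022 m and z of switch in the frame of tray_blue between 0 and 0.006 m and ((y of coil in the frame of tray_blue between 0.024 and 0.068 m and y of switch in the frame of tray_blue between -0.068 and -0.024 m) or (y of coil in the frame of tray_blue between -0.068 and -0.024 m and y of switch in the frame of tray_blue between 0.024 and 0.068 m)) and x of lamp_orange in the frame of tray_red between -0.022 and 0.022 m and z of lamp_orange in the frame of tray_red between 0 and 0.006 m and x of dial in the frame of tray_red between -0.022 and 0.022 m and z of dial in the frame of tray_red between 0 and 0.006 m and ((y of lamp_orange in the frame of tray_red between 0.024 and 0.068 m and y of dial in the frame of tray_red between -0.068 and -0.024 m) or (y of lamp_orange in the frame of tray_red between -0.068 and -0.024 m and y of dial in the frame of tray_red between 0.024 and 0.068 m)) and horizontal distance between core and coil below 0.012 m and z of core in the frame of tray_blue between 0 and 0.006 m and distance of each of lamp_green, multimeter from where it was at the start of the episode below 0.02 m); the robot touches nothing.
It fails at once if the green lamp module is moved by 20 mm or more (distance of lamp_green from where it was at the start of the episode above 0.02 m).
It fails at once if the multimeter is moved by 20 mm or more (distance of multimeter from where it was at the start of the episode above 0.02 m).
It also fails if it takes over 128 s, if anything falls off the work surface, if the arm or the gripper's body presses on something with over 40 N, if the wrist force passes 120 N, or if a joint passes its speed limit or range.

## Working session

There is one attempt and no reset: what is moved stays moved. The work goes in short steps, Python scripts to look and compute and a shell command to move; the robot and the scene stay as the last step left them, time stands still between calls to the robot, and variables do not carry over. Pictures are saved under pics/ and viewed, at most 14 in all, crops included, and the job is handed in when it is done.

```bash
ls; mkdir -p pics
python3 - <<'E'
from rig import robot,cams
import cv2,numpy as np
for n in("top","scene"):
    c=cams.camera(n); cv2.imwrite(f"pics/{n}0.png",c["color"]); np.savez(f"{n}0.npz",**c)
    print(n,c["fov_y"],c["cx"],c["cy"],c["k1"],np.round(c["view"],3).tolist())
print(robot.get_obs(),robot.nose_length)
E
```

```text
pics
top 54.595046399400154 251.8329245588411 193.56022570367585 -0.005830027797539094 [[-0.025, -1.0, -0.005, 0.026], [-0.996, 0.025, -0.086, 0.537], [0.086, 0.003, -0.996, 0.884], [0.0, 0.0, 0.0, 1.0]]
scene 56.77716757852379 263.0379499636528 192.1104838356674 -0.09645109862304038 [[-0.75, 0.662, 0.009, 0.399], [0.534, 0.614, -0.581, -0.257], [-0.39, -0.431, -0.814, 1.002], [0.0, 0.0, 0.0, 1.0]]
{'time': 0.1, 'q': array([-1.31247684e+00,  5.28383990e-01,  1.43375695e+00, -3.01907832e-05,
        1.18136094e+00, -1.78521410e-01]), 'joint_velocities': array([-1.19268290e-04, -2.58042702e-03, -2.45439295e-03, -1.17525332e-04,
       -1.65180387e-04,  1.47322508e-05]), 'joint_torque': array([-9.42130350e-05, -4.40984952e+01, -1.77150410e+01,  6.35495991e-02,
        5.34155464e-02, -5.33021444e-05]), 'position': array([ 0.26427372, -0.56570703,  0.23866828]), 'tool_rot': array([ 9.76239247e-01,  2.16693380e-01, -5.20265517e-05, -9.53296460e-04]), 'ft_force': array([ 0.33041863,  0.14343781, -0.16263872]), 'moment': array([ 0.01398515,  0.02880424, -0.04006336]), 'grip_force': 0.0, 'grip_width': 0.08717208403783608} 0.017
```

View pics/top0.png

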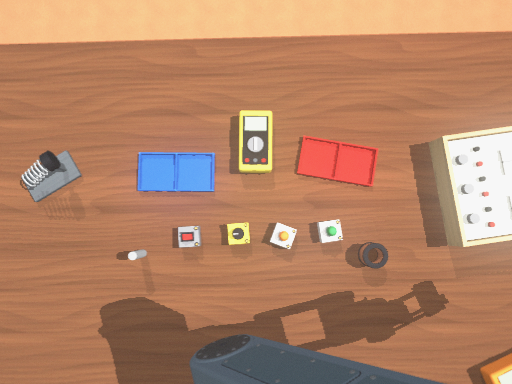

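View pics/scene0.png

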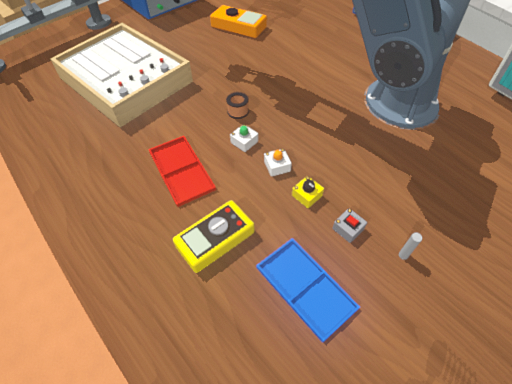

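The top view shows the core at (133,255), switch (189,237), dial (238,233), orange lamp (283,236), green lamp (330,231), coil (374,255), blue tray (176,172), red tray (337,161) and multimeter (256,140). The scene view confirms the same row of parts. Next I measure from both depth images.

```bash
cat > h.py <<'E'
import cv2,numpy as np
def K(c):
    f=c["color"].shape[0]/2/np.tan(np.radians(float(c["fov_y"]))/2)
    return np.array([[f,0,float(c["cx"])],[0,f,float(c["cy"])],[0,0,1]])
def cloud(c):
    h,w=c["depth"].shape
    uv=np.stack(np.meshgrid(np.arange(w),np.arange(h)),-1).reshape(-1,1,2).astype(np.float64)
    n=cv2.undistortPoints(uv,K(c),np.array([float(c["k1"]),0,0,0]))[:,0]
    d=c["depth"].reshape(-1).astype(float)
    p=np.c_[n*d[:,None],d]; V=c["view"]
    P=(p-V[:3,3])@V[:3,:3]; P[d==0]=np.nan
    return P.reshape(h,w,3)
def rect(P):  # centre, sizes, yaw (mod 90deg) of xy footprint
    r=cv2.minAreaRect((P[:,:2]*1000).astype(np.float32)); return np.round(r[0],1),np.round(r[1],1),round(r[2],1)
E
python3 - <<'E'
from h import *
seeds=dict(core=(133,255),switch=(189,237),dial=(238,233),lampO=(283,236),lampG=(330,231),coil=(374,255))
T=np.load("top0.npz");S=np.load("scene0.npz")
A,B=cloud(T),cloud(S)
hsv={'t':cv2.cvtColor(T["color"],40),'s':cv2.cvtColor(S["color"],40)}
for X,n in((A,'top'),(B,'scene')):
    z=X[...,2]; m=(abs(z)<.01)&(X[...,0]>.3)&(X[...,0]<.8)&(abs(X[...,1])<.4); print(n,'bench z',np.nanmedian(z[m]),np.nanstd(z[m]))
for k,(u,v) in seeds.items():
    s=np.nanmedian(A[v-1:v+2,u-1:u+2].reshape(-1,3),0); print(k,np.round(s,3))
    for X,n in((A,'top'),(B,'scene')):
        Q=X.reshape(-1,3); Q=Q[np.hypot(Q[:,0]-s[0],Q[:,1]-s[1])<.05]
        for lo,hi in((.025,.034),(.035,.06),(.06,.09)) :
            q=Q[(Q[:,2]>lo)&(Q[:,2]<hi)]
            if len(q)>4: print('  ',n,lo,len(q),*rect(q),'med z',np.round(np.median(q[:,2])*1000,1), 'mean',np.round(q[:,:2].mean(0)*1000,1))
for X,n,c in((A,'top','t'),(B,'scene','s')):
    H=hsv[c]
    for k,m in(('blue',(abs(H[...,0].astype(int)-110)<14)),('red',(H[...,0]<5)|(H[...,0]>175))):
        m=m&(H[...,1]>150)&(H[...,2]>60)&(X[...,0]>.4)&(abs(X[...,1])<.35)&(abs(X[...,2])<.03)
        m=m.astype(np.uint8); N,L,st,ce=cv2.connectedComponentsWithStats(m); i=1+np.argmax(st[1:,4])
        q=X[L==i]; w=q[q[:,2]>.009]
        print(n,k,*rect(q),'walltop',*rect(w),'z floor/wall',np.round(np.percentile(q[:,2],[10,25,50,90])*1000,1))
    m=(X[...,2]>.025)&(X[...,0]>.55)&(X[...,0]<.8)&(abs(X[...,1])<.12); print('meter',*rect(X[m]))
E
```

```text
top bench z 0.000206570871173638 0.0019354108446534089
scene bench z 0.001003948367671653 0.0016243275147442688
core [0.401 0.284 0.08 ]
   top 0.025 9 [400.5 279.9] [16.9  3.7] 6.1 med z 30.5 mean [401.1 279.3]
   top 0.035 29 [400.4 282.4] [19.9 10. ] 7.6 med z 47.6 mean [401.  280.4]
   top 0.06 80 [400.4 286.3] [17.9 18. ] 83.2 med z 78.7 mean [400.3 285.3]
   scene 0.025 25 [405.1 285.8] [ 6.7 17.6] 0.1 med z 29.6 mean [405.5 286. ]
   scene 0.035 71 [404.1 286. ] [10.1 18.1] 6.1 med z 47.6 mean [405.4 286.1]
   scene 0.06 131 [398.7 286.5] [19.  19.1] 67.9 med z 79.3 mean [402.  286.1]
switch [0.437 0.165 0.038]
   top 0.025 350 [438.7 168.1] [49.8 50.1] 2.2 med z 29.9 mean [438.2 167.3]
   top 0.035 69 [439.7 169.7] [21.5 27.8] 5.7 med z 39.3 mean [438.9 169.9]
   scene 0.025 379 [437.3 166.8] [51.4 50.8] 2.2 med z 31.3 mean [440.9 168. ]
   scene 0.035 122 [443.7 165.4] [34.4 38.1] 2.8 med z 39.9 mean [439.2 168.7]
dial [0.444 0.047 0.047]
   top 0.025 319 [443.1  48.7] [49.7 49.7] 3.0 med z 30.0 mean [443.2  48.7]
   top 0.035 113 [440.8  42.2] [41.8 27. ] 71.8 med z 45.6 me
[... 1091 characters left out ...]
.5 -270. ] [47.2 48.3] 1.0 med z 29.5 mean [ 387. -267.]
   scene 0.035 265 [ 383.6 -273.2] [58.8 57.1] 22.4 med z 45.8 mean [ 383.8 -272.3]
top blue [599.2 199.7] [186.   93.9] 88.6 walltop [599.1 199.7] [186.   93.6] 88.6 z floor/wall [ 1.1  2.1  3.3 10.6]
top red [ 618.  -204.9] [192.6 100.3] 78.4 walltop [ 616.9 -202.6] [188.7  96.9] 78.4 z floor/wall [ 1.2  2.3  3.6 11.5]
meter [667.8   1.4] [ 80.1 150.8] 87.7
scene blue [599.  199.9] [187.2  97.2] 88.4 walltop [599.  199.9] [187.2  97.2] 88.4 z floor/wall [ 2.5  3.3  4.2 12.2]
scene red [ 615.5 -202.2] [191.4  98.6] 78.0 walltop [ 616.7 -202.1] [191.3  96.3] 78.7 z floor/wall [ 2.3  3.1  4.1 12. ]
meter [667.1   2.2] [ 80.1 150.3] 87.4
```

Both views agree within about 2 mm, and the sizes and heights match the text. All grips will close roughly along world x, with the fingertips kept above the tray walls. I'll start with the coil.

```bash
cat > go.py <<'E'
import sys,numpy as np
from rig import robot
from scipy.spatial.transform import Rotation as R
o=robot.get_obs(); r=R.from_quat(o["tool_rot"]); M=r.as_matrix()
phi=np.degrees(np.arctan2(M[1,0],M[0,0]))
print("t",round(o["time"],2),"pos",np.round(o["position"]*1000,1),"phi",round(phi,1),"w",round(o["grip_width"]*1000,1),"gf",round(o["grip_force"],1),"F",np.round(o["ft_force"],1),"tilt",np.round(M[:,2],3))
a=[float(v) for v in sys.argv[1:]]
if a:
    d=np.array(a[:3])-o["position"]*1000
    print("tool shift cm now",np.round(M.T@d/10,2))
    if len(a)>3:
        N=R.from_rotvec([0,0,np.radians(a[3]-phi)]).as_matrix()@M
        print("twist",round(phi-a[3],1),"then shift cm",np.round(N.T@d/10,2))
E
python3 -m pendant '[{"jaw":1,"linear":[2.32,-2.15,0],"twist":0},{"jaw":1,"linear":[2.32,-2.15,0],"twist":0},{"jaw":1,"linear":[2.32,-2.15,0],"twist":0},{"jaw":1,"linear":[2.32,-2.15,0],"twist":0},{"jaw":1,"linear":[2.32,-2.15,0],"twist":0},{"jaw":1,"linear":[2.32,-2.15,0],"twist":0},{"jaw":1,"linear":[2.32,-2.15,0],"twist":0},{"jaw":1,"linear":[2.32,-2.15,0],"twist":0},{"jaw":1,"linear":[2.32,-2.15,0],"twist":0},{"jaw":1,"linear":[2.32,-2.15,0],"twist":0}]' 25
python3 -m pendant '[{"jaw":1,"linear":[0,0,1],"twist":-6.5},{"jaw":1,"linear":[0,0,1],"twist":-6.5},{"jaw":1,"linear":[0,0,1],"twist":-6.5},{"jaw":1,"linear":[0,0,1],"twist":-6.5},{"jaw":1,"linear":[0,0,1],"twist":-6.5},{"jaw":1,"linear":[0,0,1],"twist":-6.5},{"jaw":1,"linear":[0,0,1],"twist":-6.5},{"jaw":1,"linear":[0,0,1],"twist":-6.5},{"jaw":1,"linear":[0,0,1],"twist":-6.5},{"jaw":1,"linear":[0,0,1],"twist":-6.5},{"jaw":1,"linear":[0,0,0],"twist":0}]'
python3 go.py 383.4 -273 33
```

```text
time: 0.93
position: [0.3838, -0.2716, 0.2393]
tool_rot: [0.976, 0.216, -0.0, -0.0]
ft_force: [1.1, -0.4, 0.1]
grip_width: 0.0868
grip_force: 0.0
time: 1.85
position: [0.3827, -0.2723, 0.1379]
tool_rot: [0.706, 0.708, 0.0, -0.002]
ft_force: [-0.5, 0.1, -0.2]
grip_width: 0.0871
grip_force: 0.0
t 1.85 pos [ 382.7 -272.3  137.9] phi 90.1 w 87.1 gf 0.0 F [-0.5  0.1 -0.2] tilt [-0.003  0.003 -1.   ]
tool shift cm now [-0.1   0.1  10.49]
```

```bash
python3 -m pendant '[{"jaw":1,"linear":[-0.1,0.1,2.5],"twist":0},{"jaw":1,"linear":[0,0,3],"twist":0},{"jaw":1,"linear":[0,0,3],"twist":0},{"jaw":1,"linear":[0,0,2.3],"twist":0},{"jaw":0.6,"linear":[0,0,0],"twist":0},{"jaw":0.5,"linear":[0,0,0],"twist":0},{"jaw":0.5,"linear":[0,0,0],"twist":0},{"jaw":0.5,"linear":[0,0,0],"twist":0},{"jaw":0.5,"linear":[0,0,0],"twist":0},{"jaw":0.5,"linear":[0,0,0],"twist":0}]' 25
python3 go.py 600.3 245.8 160
```

```text
time: 2.68
position: [0.3852, -0.2749, 0.033]
tool_rot: [0.707, 0.707, -0.0, 0.001]
ft_force: [-1.9, -0.8, 7.4]
grip_width: 0.0573
grip_force: 24.4
t 2.68 pos [ 385.2 -274.9   33. ] phi 90.0 w 57.3 gf 24.4 F [-1.9 -0.8  7.4] tilt [ 0.002 -0.002 -1.   ]
tool shift cm now [ 52.03  21.56 -12.77]
```

```bash
python3 -m pendant '[{"jaw":0.5,"linear":[0,0,0],"twist":0},{"jaw":0.5,"linear":[0,0,0],"twist":0}]'; python3 -m pendant '[{"jaw":0.5,"linear":[0,0,-1],"twist":0},{"jaw":0.5,"linear":[0,0,-2],"twist":0},{"jaw":0.5,"linear":[0,0,-2],"twist":0},{"jaw":0.5,"linear":[0,0,-2],"twist":0},{"jaw":0.5,"linear":[0,0,0],"twist":0},{"jaw":0.5,"linear":[0,0,0],"twist":0}]'
python3 - <<'E'
from rig import cams
import cv2,numpy as np
c=cams.camera("scene");cv2.imwrite("pics/s1.png",cv2.resize(c["color"][40:170,150:330],None,fx=4,fy=4))
E
python3 go.py 600.3 245.8 160
```

```text
time: 2.85
position: [0.3852, -0.2749, 0.0331]
tool_rot: [0.707, 0.707, -0.0, 0.001]
ft_force: [-0.6, 0.5, 6.8]
grip_width: 0.0577
grip_force: 24.4
time: 3.35
position: [0.3853, -0.2749, 0.103]
tool_rot: [0.707, 0.707, -0.0, 0.002]
ft_force: [-0.0, 0.4, -2.3]
grip_width: 0.0574
grip_force: 24.9
t 3.4 pos [ 384.7 -274.3  102.1] phi 90.0 w 57.4 gf 24.9 F [-0.1 -0.1 -1.6] tilt [ 0.001 -0.001 -1.   ]
tool shift cm now [52.   21.58 -5.82]
```

View pics/s1.png

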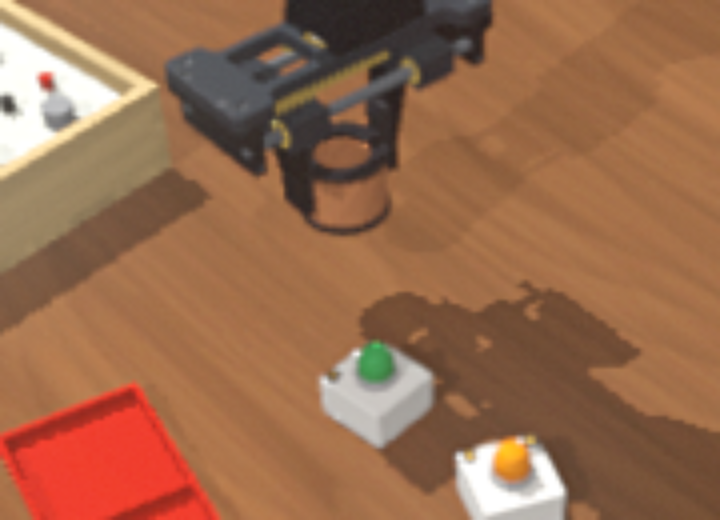

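The picture shows the coil held upright between the fingers at about (345,180) in the crop, clear of the bench. I carry it to the blue +y compartment.

```bash
python3 -m pendant '[{"jaw":0.5,"linear":[0,0,-2],"twist":0},{"jaw":0.5,"linear":[2,0.8,-2],"twist":0},{"jaw":0.5,"linear":[3.25,1.35,-1],"twist":0},{"jaw":0.5,"linear":[3.25,1.35,0],"twist":0},{"jaw":0.5,"linear":[3.25,1.35,0],"twist":0},{"jaw":0.5,"linear":[3.25,1.35,0],"twist":0},{"jaw":0.5,"linear":[3.25,1.35,0],"twist":0},{"jaw":0.5,"linear":[3.25,1.35,0],"twist":0},{"jaw":0.5,"linear":[3.25,1.35,0],"twist":0},{"jaw":0.5,"linear":[3.25,1.35,0],"twist":0},{"jaw":0.5,"linear":[3.25,1.35,0],"twist":0},{"jaw":0.5,"linear":[3.25,1.35,0],"twist":0}]'
python3 -m pendant '[{"jaw":0.5,"linear":[3.25,1.35,0],"twist":0},{"jaw":0.5,"linear":[3.25,1.35,0],"twist":0},{"jaw":0.5,"linear":[3.25,1.35,0],"twist":0},{"jaw":0.5,"linear":[3.25,1.35,0],"twist":0},{"jaw":0.5,"linear":[3,1.2,0],"twist":0},{"jaw":0.5,"linear":[1.5,0.6,0],"twist":0},{"jaw":0.5,"linear":[0,0,0],"twist":0},{"jaw":0.5,"linear":[0,0,0],"twist":0}]'
python3 go.py 600.3 245.8 36 88.5
```

```text
time: 4.4
position: [0.5268, 0.0726, 0.15]
tool_rot: [0.707, 0.707, -0.001, -0.001]
ft_force: [0.9, -0.4, -1.2]
grip_width: 0.0578
grip_force: 24.9
time: 5.07
position: [0.5981, 0.2463, 0.1495]
tool_rot: [0.706, 0.708, -0.002, -0.001]
ft_force: [-0.4, -0.5, -1.6]
grip_width: 0.0575
grip_force: 24.9
t 5.07 pos [598.1 246.3 149.5] phi 90.1 w 57.5 gf 24.9 F [-0.4 -0.5 -1.6] tilt [-0.004 -0.001 -1.   ]
tool shift cm now [-0.03  0.26 11.35]
twist 1.6 then shift cm [-0.03  0.26 11.35]
```

```bash
python3 -m pendant '[{"jaw":0.5,"linear":[0,0.25,2.5],"twist":0},{"jaw":0.5,"linear":[0,0,3],"twist":0},{"jaw":0.5,"linear":[0,0,3],"twist":0},{"jaw":0.5,"linear":[0,0,1.5],"twist":0},{"jaw":0.5,"linear":[0,0,0.5],"twist":0},{"jaw":0.5,"linear":[0,0,0.4],"twist":0},{"jaw":0.5,"linear":[0,0,0.3],"twist":0},{"jaw":0.5,"linear":[0,0,0],"twist":0},{"jaw":0.5,"linear":[0,0,0],"twist":0}]'
python3 go.py 600.3 245.8 36
```

```text
time: 5.82
position: [0.6027, 0.2457, 0.0407]
tool_rot: [0.707, 0.707, 0.001, 0.001]
ft_force: [-0.1, 0.6, -0.9]
grip_width: 0.0573
grip_force: 24.9
t 5.82 pos [602.7 245.7  40.7] phi 90.0 w 57.3 gf 24.9 F [-0.1  0.6 -0.9] tilt [ 0.002  0.    -1.   ]
tool shift cm now [ 0.01 -0.24  0.47]
```

```bash
python3 -m pendant '[{"jaw":0.5,"linear":[0,-0.2,0.25],"twist":0},{"jaw":0.5,"linear":[0,0,0.2],"twist":0},{"jaw":0.5,"linear":[0,0,0],"twist":0}]'
python3 go.py 600.3 245.8 36;python3 -m pendant '[{"jaw":0.5,"linear":[0,0,0.1],"twist":0},{"jaw":0.5,"linear":[0,0,0.1],"twist":0},{"jaw":0.5,"linear":[0,0,0],"twist":0}]'
```

```text
time: 6.07
position: [0.6002, 0.246, 0.0362]
tool_rot: [0.707, 0.707, 0.001, 0.0]
ft_force: [-1.1, -0.8, 2.5]
grip_width: 0.0576
grip_force: 24.6
t 6.07 pos [600.2 246.   36.2] phi 90.0 w 57.6 gf 24.6 F [-1.1 -0.8  2.5] tilt [ 0.001  0.    -1.   ]
tool shift cm now [-0.02  0.01  0.02]
time: 6.32
position: [0.6002, 0.246, 0.036]
tool_rot: [0.707, 0.707, 0.001, 0.0]
ft_force: [-4.5, -1.4, 13.1]
grip_width: 0.0575
grip_force: 24.0
```

```bash
python3 -m pendant '[{"jaw":0.85,"linear":[0,0,-0.1],"twist":0},{"jaw":0.85,"linear":[0,0,0],"twist":0},{"jaw":0.85,"linear":[0,0,0],"twist":0},{"jaw":0.85,"linear":[0,0,0],"twist":0},{"jaw":0.85,"linear":[0,0,-1],"twist":0},{"jaw":0.85,"linear":[0,0,-3],"twist":0},{"jaw":1,"linear":[0,0,-3],"twist":0},{"jaw":1,"linear":[0,0,-2],"twist":-2},{"jaw":1,"linear":[0,0,0],"twist":0},{"jaw":1,"linear":[0,0,0],"twist":0}]'
python3 go.py 438.2 167.5 28
```

```text
time: 7.15
position: [0.6009, 0.246, 0.1259]
tool_rot: [0.695, 0.719, 0.001, 0.001]
ft_force: [0.1, -0.2, -0.1]
grip_width: 0.0858
grip_force: 0.0
t 7.15 pos [600.9 246.  125.9] phi 92.0 w 85.8 gf 0.0 F [ 0.1 -0.2 -0.1] tilt [ 0.003  0.001 -1.   ]
tool shift cm now [ -7.28 -16.57   9.73]
```

```bash
python3 -m pendant '[{"jaw":1,"linear":[-1.2,-2.8,0],"twist":0},{"jaw":1,"linear":[-1.2,-2.8,0],"twist":0},{"jaw":1,"linear":[-1.2,-2.8,0],"twist":0},{"jaw":1,"linear":[-1.2,-2.8,0],"twist":0},{"jaw":1,"linear":[-1.2,-2.8,0],"twist":0},{"jaw":1,"linear":[-1.2,-2.5,0],"twist":0},{"jaw":1,"linear":[0,0,1],"twist":0},{"jaw":1,"linear":[0,0,2],"twist":0},{"jaw":1,"linear":[0,0,0],"twist":0},{"jaw":1,"linear":[0,0,0],"twist":0}]'
python3 go.py 438.2 167.5 28
```

```text
time: 7.98
position: [0.4363, 0.1677, 0.0928]
tool_rot: [0.695, 0.719, -0.002, -0.001]
ft_force: [0.1, 0.1, -0.6]
grip_width: 0.087
grip_force: 0.0
t 7.98 pos [436.3 167.7  92.8] phi 92.0 w 87.0 gf 0.0 F [ 0.1  0.1 -0.6] tilt [-0.004 -0.001 -1.   ]
tool shift cm now [-0.03  0.22  6.48]
```

Run:
```python
from rig import cams
from h import *
c=cams.camera("top");np.savez("top1.npz",**c);X=cloud(c);Q=X.reshape(-1,3)
q=Q[(np.hypot(Q[:,0]-.6003,Q[:,1]-.246)<.045)&(Q[:,2]>.035)&(Q[:,2]<.06)]
print(len(q),*rect(q),np.percentile(q[:,2],[10,50,90]))
```

```text
336 [601.  247.1] [58.6 57.7] 62.2 [0.04410669 0.04767253 0.04968357]
```

The coil stands at (601, 247) with its top at 48 mm, as it should. Next is the switch.

```bash
python3 -m pendant '[{"jaw":1,"linear":[0,0.1,2.5],"twist":0},{"jaw":1,"linear":[0,0,2],"twist":0},{"jaw":1,"linear":[0,0,1],"twist":0},{"jaw":1,"linear":[0,0,1],"twist":0},{"jaw":0.4,"linear":[0,0,0],"twist":0},{"jaw":0.4,"linear":[0,0,0],"twist":0},{"jaw":0.4,"linear":[0,0,0],"twist":0},{"jaw":0.4,"linear":[0,0,0],"twist":0},{"jaw":0.4,"linear":[0,0,0],"twist":0},{"jaw":0.4,"linear":[0,0,0],"twist":0},{"jaw":0.4,"linear":[0,0,0],"twist":0}]' 25
python3 go.py 597.9 153.8 31
```

```text
time: 8.95
position: [0.4388, 0.1681, 0.0295]
tool_rot: [0.694, 0.72, 0.0, 0.0]
ft_force: [0.3, -0.2, 2.7]
grip_width: 0.0496
grip_force: 25.0
t 8.95 pos [438.8 168.1  29.5] phi 92.0 w 49.6 gf 25.0 F [ 0.3 -0.2  2.7] tilt [ 0.001  0.    -1.   ]
tool shift cm now [-1.99 15.85 -0.14]
```

```bash
python3 -m pendant '[{"jaw":0.4,"linear":[0,0,-1.5],"twist":0},{"jaw":0.4,"linear":[0,0,-2.5],"twist":0},{"jaw":0.4,"linear":[-0.4,1,-2],"twist":0},{"jaw":0.4,"linear":[-0.4,3,0],"twist":0},{"jaw":0.4,"linear":[-0.4,3,0],"twist":0},{"jaw":0.4,"linear":[-0.4,3,0],"twist":0},{"jaw":0.4,"linear":[-0.4,3,0],"twist":0},{"jaw":0.4,"linear":[0,2.2,0],"twist":0},{"jaw":0.4,"linear":[0,0.7,1],"twist":0},{"jaw":0.4,"linear":[0,0,2],"twist":0},{"jaw":0.4,"linear":[0,0,1.7],"twist":3.5},{"jaw":0.4,"linear":[0,0,0],"twist":0}]'
python3 go.py 597.9 153.8 32.5
```

```text
time: 9.95
position: [0.5937, 0.1534, 0.0379]
tool_rot: [0.716, 0.698, -0.004, -0.003]
ft_force: [-1.0, 0.1, -1.3]
grip_width: 0.0498
grip_force: 25.0
t 9.95 pos [593.7 153.4  37.9] phi 88.5 w 49.8 gf 25.0 F [-1.   0.1 -1.3] tilt [-0.01  -0.001 -1.   ]
tool shift cm now [0.05 0.43 0.54]
```

```bash
python3 -m pendant '[{"jaw":0.4,"linear":[0,0.1,0.1],"twist":0},{"jaw":0.4,"linear":[0,0,0.1],"twist":0},{"jaw":0.4,"linear":[0,0,0.1],"twist":0},{"jaw":0.4,"linear":[0,0,0],"twist":0},{"jaw":0.4,"linear":[0,0,0],"twist":0}]'
python3 go.py 597.9 153.8 32.5
```

```text
time: 10.37
position: [0.5996, 0.1537, 0.0399]
tool_rot: [0.716, 0.698, 0.001, 0.0]
ft_force: [-0.7, -0.1, -0.9]
grip_width: 0.0498
grip_force: 25.0
t 10.37 pos [599.6 153.7  39.9] phi 88.6 w 49.8 gf 25.0 F [-0.7 -0.1 -0.9] tilt [ 0.001  0.    -1.   ]
tool shift cm now [ 0.   -0.17  0.74]
```

```bash
python3 -m pendant '[{"jaw":0.4,"linear":[0,-0.1,0.3],"twist":0},{"jaw":0.4,"linear":[0,0,0.2],"twist":0},{"jaw":0.4,"linear":[0,0,0.1],"twist":0},{"jaw":0.4,"linear":[0,0,0.1],"twist":0},{"jaw":0.4,"linear":[0,0,0],"twist":0},{"jaw":0.4,"linear":[0,0,0],"twist":0}]'
python3 go.py 597.9 153.8 32.5
```

```text
time: 10.87
position: [0.598, 0.1537, 0.0326]
tool_rot: [0.716, 0.698, -0.0, -0.0]
ft_force: [-2.0, -1.0, 4.8]
grip_width: 0.0498
grip_force: 25.0
t 10.87 pos [598.  153.7  32.6] phi 88.5 w 49.8 gf 25.0 F [-2.  -1.   4.8] tilt [-0. -0. -1.]
tool shift cm now [ 0.01 -0.01  0.01]
```

Contact. I release the switch and go to the dial (443.3, 48.4, φ 93).

```bash
python3 -m pendant '[{"jaw":0.8,"linear":[0,0,0],"twist":0},{"jaw":0.8,"linear":[0,0,0],"twist":0},{"jaw":0.8,"linear":[0,0,0],"twist":0},{"jaw":0.8,"linear":[0,0,-1],"twist":0},{"jaw":1,"linear":[0,0,-2.5],"twist":0},{"jaw":1,"linear":[0,0,-3],"twist":0},{"jaw":1,"linear":[-2,-3,0],"twist":0},{"jaw":1,"linear":[-2,-3,0],"twist":0},{"jaw":1,"linear":[-2,-3,0],"twist":0},{"jaw":1,"linear":[-2,-3,0],"twist":0},{"jaw":1,"linear":[-2,-3,0],"twist":-4.5},{"jaw":1,"linear":[0,0,0],"twist":0}]'
python3 -m pendant '[{"jaw":1,"linear":[0,0,0],"twist":0},{"jaw":1,"linear":[0,0,0],"twist":0}]'
python3 go.py 443.3 48.4 28
```

```text
time: 11.87
position: [0.4369, 0.0565, 0.0971]
tool_rot: [0.688, 0.726, -0.004, -0.005]
ft_force: [-1.2, 0.4, -0.4]
grip_width: 0.0869
grip_force: 0.0
time: 12.03
position: [0.4473, 0.0573, 0.0977]
tool_rot: [0.689, 0.725, 0.001, 0.001]
ft_force: [1.0, 0.0, 0.8]
grip_width: 0.087
grip_force: 0.0
t 12.03 pos [447.3  57.3  97.7] phi 93.0 w 87.0 gf 0.0 F [1.  0.  0.8] tilt [ 0.003 -0.    -1.   ]
tool shift cm now [-0.86 -0.47  6.97]
```

```bash
python3 -m pendant '[{"jaw":1,"linear":[-0.9,-0.3,2],"twist":0},{"jaw":1,"linear":[0,0,2],"twist":0},{"jaw":1,"linear":[0,0,2],"twist":0},{"jaw":1,"linear":[0,0,0.9],"twist":0},{"jaw":0.4,"linear":[0,0,0],"twist":0},{"jaw":0.4,"linear":[0,0,0],"twist":0},{"jaw":0.4,"linear":[0,0,0],"twist":0},{"jaw":0.4,"linear":[0,0,0],"twist":0},{"jaw":0.4,"linear":[0,0,0],"twist":0},{"jaw":0.4,"linear":[0,0,0],"twist":0},{"jaw":0.4,"linear":[0,0,0],"twist":0}]' 25
python3 go.py 626 -157.3 31
```

```text
time: 12.95
position: [0.4434, 0.0484, 0.0286]
tool_rot: [0.688, 0.726, 0.0, 0.0]
ft_force: [0.1, -0.1, 4.4]
grip_width: 0.0498
grip_force: 25.0
t 12.95 pos [443.4  48.4  28.6] phi 93.0 w 49.8 gf 25.0 F [ 0.1 -0.1  4.4] tilt [ 0.001 -0.    -1.   ]
tool shift cm now [-21.5   17.15  -0.22]
```

```bash
python3 -m pendant '[{"jaw":0.4,"linear":[0,0,-2],"twist":0},{"jaw":0.4,"linear":[0,0,-3],"twist":0},{"jaw":0.4,"linear":[0,0,-3],"twist":0},{"jaw":0.4,"linear":[-2.7,2.15,0],"twist":0},{"jaw":0.4,"linear":[-2.7,2.15,0],"twist":0},{"jaw":0.4,"linear":[-2.7,2.15,0],"twist":0},{"jaw":0.4,"linear":[-2.7,2.15,0],"twist":0},{"jaw":0.4,"linear":[-2.7,2.15,0],"twist":0},{"jaw":0.4,"linear":[-2.7,2.15,0],"twist":0},{"jaw":0.4,"linear":[-2.7,2.15,0],"twist":0},{"jaw":0.4,"linear":[-2.6,2.1,0],"twist":0},{"jaw":0.4,"linear":[0,0,0],"twist":4.8}]'
python3 -m pendant '[{"jaw":0.4,"linear":[0,0,2],"twist":4.8},{"jaw":0.4,"linear":[0,0,2],"twist":4.8},{"jaw":0.4,"linear":[0,0,2],"twist":0},{"jaw":0.4,"linear":[0,0,1],"twist":0},{"jaw":0.4,"linear":[0,0,0],"twist":0},{"jaw":0.4,"linear":[0,0,0],"twist":0}]'
python3 go.py 626 -157.3 31.6
```

```text
time: 13.95
position: [0.6313, -0.1637, 0.1088]
tool_rot: [0.72, 0.694, 0.001, 0.005]
ft_force: [1.8, -0.2, -0.2]
grip_width: 0.0496
grip_force: 25.0
time: 14.45
position: [0.6253, -0.157, 0.0376]
tool_rot: [0.774, 0.634, -0.0, -0.001]
ft_force: [0.3, -0.9, -0.4]
grip_width: 0.0497
grip_force: 25.0
t 14.45 pos [ 625.3 -157.    37.6] phi 78.6 w 49.7 gf 25.0 F [ 0.3 -0.9 -0.4] tilt [-0.001  0.001 -1.   ]
tool shift cm now [-0.01  0.07  0.6 ]
```

```bash
python3 -m pendant '[{"jaw":0.4,"linear":[0,0.05,0.3],"twist":0},{"jaw":0.4,"linear":[0,0,0.1],"twist":0},{"jaw":0.4,"linear":[0,0,0.1],"twist":0},{"jaw":0.4,"linear":[0,0,0.1],"twist":0},{"jaw":0.4,"linear":[0,0,0],"twist":0},{"jaw":0.4,"linear":[0,0,0],"twist":0}]'
python3 go.py 626 -157.3 31.6
```

```text
time: 14.95
position: [0.6264, -0.1574, 0.0323]
tool_rot: [0.774, 0.634, 0.0, 0.0]
ft_force: [0.6, 0.4, -1.8]
grip_width: 0.0498
grip_force: 25.0
t 14.95 pos [ 626.4 -157.4   32.3] phi 78.6 w 49.8 gf 25.0 F [ 0.6  0.4 -1.8] tilt [ 0. -0. -1.]
tool shift cm now [ 0.   -0.04  0.07]
```

```bash
python3 -m pendant '[{"jaw":0.4,"linear":[0,0,0.1],"twist":0},{"jaw":0.4,"linear":[0,0,0],"twist":0},{"jaw":0.8,"linear":[0,0,0],"twist":0},{"jaw":0.8,"linear":[0,0,0],"twist":0},{"jaw":0.8,"linear":[0,0,0],"twist":0},{"jaw":0.8,"linear":[0,0,-1],"twist":0},{"jaw":1,"linear":[0,0,-3],"twist":0},{"jaw":1,"linear":[0,0,-3.5],"twist":0},{"jaw":1,"linear":[0.84,-2.96,0],"twist":0},{"jaw":1,"linear":[0.84,-2.96,0],"twist":0},{"jaw":1,"linear":[0.84,-2.96,0],"twist":0},{"jaw":1,"linear":[0.84,-2.96,0],"twist":0}]'
python3 -m pendant '[{"jaw":1,"linear":[0.84,-2.96,0],"twist":0},{"jaw":1,"linear":[0.84,-2.96,0],"twist":0},{"jaw":1,"linear":[0.84,-2.96,0],"twist":5.6},{"jaw":1,"linear":[0,0,0],"twist":5.6},{"jaw":1,"linear":[0,0,0],"twist":0},{"jaw":1,"linear":[0,0,0],"twist":0}]'
python3 go.py 434.9 -59.1 28
```

```text
time: 15.95
position: [0.5159, -0.1006, 0.1071]
tool_rot: [0.774, 0.634, 0.0, 0.001]
ft_force: [0.3, 0.4, -0.8]
grip_width: 0.0866
grip_force: 0.0
time: 16.45
position: [0.4361, -0.0594, 0.1068]
tool_rot: [0.831, 0.556, 0.001, 0.001]
ft_force: [-0.1, -0.6, 0.2]
grip_width: 0.0866
grip_force: 0.0
t 16.45 pos [436.1 -59.4 106.8] phi 67.6 w 86.6 gf 0.0 F [-0.1 -0.6  0.2] tilt [ 0.003 -0.001 -1.   ]
tool shift cm now [-0.02 -0.14  7.88]
```

```bash
python3 -m pendant '[{"jaw":1,"linear":[0,-0.1,2],"twist":0},{"jaw":1,"linear":[0,0,3],"twist":0},{"jaw":1,"linear":[0,0,1.9],"twist":0},{"jaw":1,"linear":[0,0,1],"twist":0},{"jaw":0.4,"linear":[0,0,0],"twist":0},{"jaw":0.4,"linear":[0,0,0],"twist":0},{"jaw":0.4,"linear":[0,0,0],"twist":0},{"jaw":0.4,"linear":[0,0,0],"twist":0},{"jaw":0.4,"linear":[0,0,0],"twist":0},{"jaw":0.4,"linear":[0,0,0],"twist":0},{"jaw":0.4,"linear":[0,0,0],"twist":0}]' 25
python3 go.py 607.6 -247.5 31
```

```text
time: 17.37
position: [0.4342, -0.0586, 0.0276]
tool_rot: [0.832, 0.555, 0.0, 0.001]
ft_force: [-0.2, 0.6, 3.0]
grip_width: 0.05
grip_force: 25.0
t 17.37 pos [434.2 -58.6  27.6] phi 67.4 w 50.0 gf 25.0 F [-0.2  0.6  3. ] tilt [ 0.001 -0.001 -1.   ]
tool shift cm now [-10.79  23.26  -0.3 ]
```

```bash
python3 -m pendant '[{"jaw":0.4,"linear":[0,0,-2],"twist":0},{"jaw":0.4,"linear":[0,0,-3],"twist":0},{"jaw":0.4,"linear":[0,0,-3.5],"twist":0},{"jaw":0.4,"linear":[-1.35,2.9,0],"twist":0},{"jaw":0.4,"linear":[-1.35,2.9,0],"twist":0},{"jaw":0.4,"linear":[-1.35,2.9,0],"twist":0},{"jaw":0.4,"linear":[-1.35,2.9,0],"twist":0},{"jaw":0.4,"linear":[-1.35,2.9,0],"twist":0},{"jaw":0.4,"linear":[-1.35,2.9,0],"twist":0},{"jaw":0.4,"linear":[-1.35,2.9,0],"twist":0},{"jaw":0.4,"linear":[-1.35,2.9,0],"twist":0},{"jaw":0.4,"linear":[0,0,0],"twist":-5.5}]'
python3 -m pendant '[{"jaw":0.4,"linear":[0,0,2],"twist":-5.5},{"jaw":0.4,"linear":[0,0,2],"twist":0},{"jaw":0.4,"linear":[0,0,2],"twist":0},{"jaw":0.4,"linear":[0,0,1],"twist":0},{"jaw":0.4,"linear":[0,0,0.3],"twist":0},{"jaw":0.4,"linear":[0,0,0],"twist":0},{"jaw":0.4,"linear":[0,0,0],"twist":0}]'
python3 go.py 607.6 -247.5 30.6
```

```text
time: 18.37
position: [0.6116, -0.2533, 0.1129]
tool_rot: [0.804, 0.594, 0.002, 0.005]
ft_force: [0.4, -0.9, 0.1]
grip_width: 0.0496
grip_force: 25.0
time: 18.95
position: [0.607, -0.2475, 0.0397]
tool_rot: [0.775, 0.632, 0.0, 0.001]
ft_force: [0.1, -0.3, -0.3]
grip_width: 0.0498
grip_force: 25.0
t 18.95 pos [ 607.  -247.5   39.7] phi 78.4 w 49.8 gf 25.0 F [ 0.1 -0.3 -0.3] tilt [ 0.001 -0.001 -1.   ]
tool shift cm now [0.01 0.06 0.91]
```

```bash
python3 -m pendant '[{"jaw":0.4,"linear":[0,0.05,0.3],"twist":0},{"jaw":0.4,"linear":[0,0,0.3],"twist":0},{"jaw":0.4,"linear":[0,0,0.1],"twist":0},{"jaw":0.4,"linear":[0,0,0.1],"twist":0},{"jaw":0.4,"linear":[0,0,0.1],"twist":0},{"jaw":0.4,"linear":[0,0,0],"twist":0},{"jaw":0.4,"linear":[0,0,0],"twist":0}]'
python3 go.py 607.6 -247.5 30.6
```

```text
time: 19.53
position: [0.6072, -0.2474, 0.0307]
tool_rot: [0.775, 0.632, 0.0, 0.0]
ft_force: [-1.1, 0.5, 3.3]
grip_width: 0.0495
grip_force: 25.0
t 19.53 pos [ 607.2 -247.4   30.7] phi 78.4 w 49.5 gf 25.0 F [-1.1  0.5  3.3] tilt [ 0. -0. -1.]
tool shift cm now [-0.    0.05  0.01]
```

```bash
python3 -m pendant '[{"jaw":0.8,"linear":[0,0,0],"twist":0},{"jaw":0.8,"linear":[0,0,0],"twist":0},{"jaw":0.8,"linear":[0,0,0],"twist":0},{"jaw":0.8,"linear":[0,0,-1],"twist":0},{"jaw":0.8,"linear":[0,0,-3],"twist":0},{"jaw":0.8,"linear":[0,0,-4],"twist":0},{"jaw":0.8,"linear":[0,0,-3],"twist":0},{"jaw":0.8,"linear":[3,-1.94,-1],"twist":0},{"jaw":0.8,"linear":[3,-1.94,0],"twist":0},{"jaw":0.8,"linear":[3,-1.94,0],"twist":0},{"jaw":0.8,"linear":[3,-1.94,0],"twist":0},{"jaw":0.8,"linear":[3,-1.94,0],"twist":0}]'
python3 -m pendant '[{"jaw":0.8,"linear":[3,-1.94,0],"twist":0},{"jaw":0.8,"linear":[3,-1.94,0],"twist":0},{"jaw":0.8,"linear":[3,-1.94,0],"twist":0},{"jaw":0.8,"linear":[3,-1.94,0],"twist":0},{"jaw":0.8,"linear":[3,-1.94,0],"twist":0},{"jaw":0.8,"linear":[3,-1.94,0],"twist":0},{"jaw":0.8,"linear":[3,-1.94,0],"twist":0},{"jaw":0.8,"linear":[3,-1.94,0],"twist":0},{"jaw":0.8,"linear":[3,-1.94,0],"twist":0},{"jaw":0.8,"linear":[3,-1.94,0],"twist":0},{"jaw":0.8,"linear":[0,0,0],"twist":0},{"jaw":0.8,"linear":[0,0,0],"twist":0}]'
python3 go.py 400.3 286 66
python3 - <<'E'
from rig import cams
from h import *
c=cams.camera("top");cv2.imwrite("pics/t2.png",c["color"]);X=cloud(c);Q=X.reshape(-1,3)
for n,s,lo,hi in(('coil',(.601,.247),.035,.06),('switch',(.598,.154),.026,.037),('dial',(.626,-.157),.026,.037),('lampO',(.607,-.2475),.026,.037),('G',(.4435,-.172),.025,.034)):
    q=Q[(np.hypot(Q[:,0]-s[0],Q[:,1]-s[1])<.05)&(Q[:,2]>lo)&(Q[:,2]<hi)]
    print(n,len(q),*rect(q),np.round(np.median(q[:,2])*1000,1))
m=(Q[:,2]>.025)&(Q[:,0]>.55)&(Q[:,0]<.8)&(abs(Q[:,1])<.1); print('meter',*rect(Q[m]))
E
```

```text
time: 20.53
position: [0.5415, -0.0797, 0.151]
tool_rot: [0.775, 0.632, 0.0, 0.001]
ft_force: [1.0, 0.6, 0.2]
grip_width: 0.0697
grip_force: 0.0
time: 21.53
position: [0.4115, 0.2535, 0.1506]
tool_rot: [0.773, 0.634, 0.0, 0.0]
ft_force: [0.5, -0.4, -0.2]
grip_width: 0.0697
grip_force: 0.0
t 21.53 pos [411.5 253.5 150.6] phi 78.7 w 69.7 gf 0.0 F [ 0.5 -0.4 -0.2] tilt [ 0.001  0.    -1.   ]
tool shift cm now [ 2.97 -1.75  8.46]
coil 335 [600.9 247.3] [58. 58.] 64.8 47.4
switch 353 [598.2 153.9] [49.6 49.8] 88.6 33.2
dial 311 [ 626.5 -156.9] [50.1 50.1] 78.1 33.0
lampO 332 [ 607.  -247.8] [50.5 50.8] 77.2 33.1
G 334 [ 443.5 -173. ] [49.9 50.2] 6.9 30.1
meter [667.9   1.4] [ 80.1 151. ] 87.6
```

View pics/t2.png

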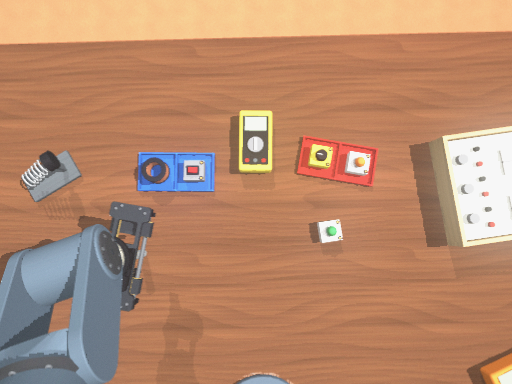

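The picture shows coil (155,171), switch (195,170), dial (320,155) and orange lamp (358,161) all seated, at 3 mm floor height, with the green lamp and meter not moved. The core is next.

```bash
python3 -m pendant '[{"jaw":0.8,"linear":[3,-1.8,0],"twist":0},{"jaw":0.8,"linear":[0,0,0],"twist":0},{"jaw":0.8,"linear":[0,0,0],"twist":0},{"jaw":0.8,"linear":[0,0,2],"twist":0},{"jaw":0.8,"linear":[0,0,0],"twist":0},{"jaw":0.8,"linear":[0,0,0],"twist":0}]'
python3 go.py 400.3 286 67
```

```text
time: 22.08
position: [0.4006, 0.2833, 0.1296]
tool_rot: [0.775, 0.631, -0.001, -0.0]
ft_force: [0.5, -0.4, 0.4]
grip_width: 0.0695
grip_force: 0.0
t 22.08 pos [400.6 283.3 129.6] phi 78.3 w 69.5 gf 0.0 F [ 0.5 -0.4  0.4] tilt [-0.002 -0.001 -1.   ]
tool shift cm now [ 0.27 -0.07  6.26]
```

```bash
python3 -m pendant '[{"jaw":0.8,"linear":[0.25,0,1.5],"twist":0},{"jaw":0.8,"linear":[0,0,2],"twist":0},{"jaw":0.8,"linear":[0,0,1.7],"twist":0},{"jaw":0.8,"linear":[0,0,1],"twist":0},{"jaw":0.5,"linear":[0,0,0],"twist":0},{"jaw":0.3,"linear":[0,0,0],"twist":0},{"jaw":0.1,"linear":[0,0,0],"twist":0},{"jaw":0.1,"linear":[0,0,0],"twist":0},{"jaw":0.1,"linear":[0,0,0],"twist":0},{"jaw":0.1,"linear":[0,0,0],"twist":0},{"jaw":0.1,"linear":[0,0,0],"twist":0},{"jaw":0.1,"linear":[0,0,0],"twist":0}]' 30
python3 go.py 601 247.2 130
```

```text
time: 23.08
position: [0.4012, 0.2875, 0.0684]
tool_rot: [0.775, 0.632, 0.0, 0.0]
ft_force: [0.7, -0.2, -0.4]
grip_width: 0.024
grip_force: 0.0
t 23.08 pos [401.2 287.5  68.4] phi 78.4 w 24.0 gf 0.0 F [ 0.7 -0.2 -0.4] tilt [ 0.001  0.    -1.   ]
tool shift cm now [ 0.06 20.38 -6.15]
```

```bash
python3 -m pendant '[{"jaw":0.1,"linear":[0,0,0],"twist":0},{"jaw":0.1,"linear":[0,0,0],"twist":0},{"jaw":0.1,"linear":[0,0,0],"twist":0},{"jaw":0.1,"linear":[0,0,0],"twist":0}]' 30
python3 go.py;python3 -m pendant '[{"jaw":0.1,"linear":[0,0,-1],"twist":0},{"jaw":0.1,"linear":[0,0,-2],"twist":0},{"jaw":0.1,"linear":[0,0,-3],"twist":0},{"jaw":0.1,"linear":[0,0,-2],"twist":0},{"jaw":0.1,"linear":[0,0,0],"twist":0},{"jaw":0.1,"linear":[0,0,0],"twist":0}]'
python3 go.py 601 247.2 148
python3 - <<'E'
from rig import cams
import cv2
c=cams.camera("scene");cv2.imwrite("pics/s3.png",cv2.resize(c["color"][150:340,250:480],None,fx=3,fy=3))
E
```

```text
time: 23.42
position: [0.4011, 0.2874, 0.0681]
tool_rot: [0.775, 0.632, -0.0, -0.0]
ft_force: [-0.4, 0.6, 1.6]
grip_width: 0.0185
grip_force: 29.8
t 23.42 pos [401.1 287.4  68.1] phi 78.4 w 18.5 gf 29.8 F [-0.4  0.6  1.6] tilt [-0.  0. -1.]
time: 23.92
position: [0.4016, 0.2876, 0.1492]
tool_rot: [0.775, 0.632, 0.001, 0.0]
ft_force: [-0.1, -0.1, -2.6]
grip_width: 0.0182
grip_force: 29.8
t 23.92 pos [401.6 287.6 149.2] phi 78.4 w 18.2 gf 29.8 F [-0.1 -0.1 -2.6] tilt [ 0.003  0.001 -1.   ]
tool shift cm now [ 0.04 20.34  0.16]
```

View pics/s3.png

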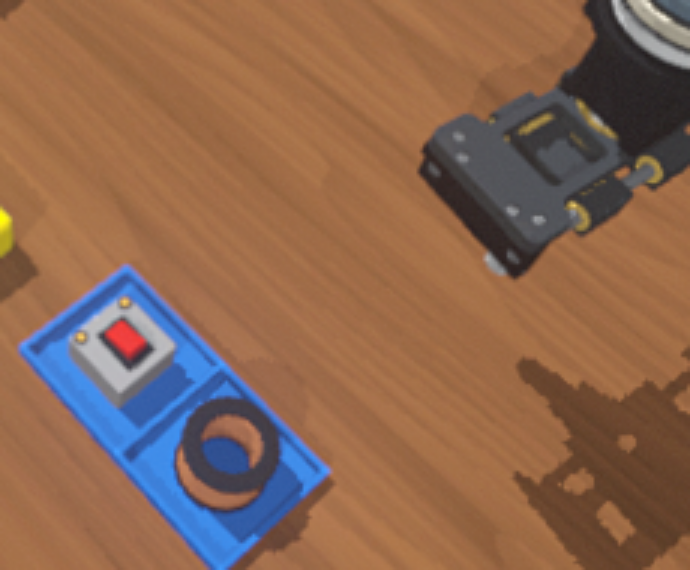

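The core is held (tip visible at (495,262) in the crop) and the force shows its weight. I move it above the coil and measure the core against the bore.

```bash
python3 -m pendant '[{"jaw":0.1,"linear":[0,1.5,0],"twist":0},{"jaw":0.1,"linear":[0,3,0],"twist":0},{"jaw":0.1,"linear":[0,3,0],"twist":0},{"jaw":0.1,"linear":[0,3,0],"twist":0},{"jaw":0.1,"linear":[0,3,0],"twist":0},{"jaw":0.1,"linear":[0,3,0],"twist":0},{"jaw":0.1,"linear":[0,2,0],"twist":0},{"jaw":0.1,"linear":[0,1.4,0],"twist":0},{"jaw":0.1,"linear":[0,0.4,0],"twist":0},{"jaw":0.1,"linear":[0,0,0],"twist":0},{"jaw":0.1,"linear":[0,0,0],"twist":0},{"jaw":0.1,"linear":[0,0,0],"twist":0}]'
python3 go.py 601 248.2 71
python3 - <<'E'
from rig import cams
from h import *
c=cams.camera("scene");X=cloud(c);z=X[...,2]
m=(np.hypot(X[...,0]-.601,X[...,1]-.247)<.04)&(z>.06)&(z<.14)
for lo in np.arange(.06,.14,.01):
    q=X[m&(z>=lo)&(z<lo+.01)]
    if len(q)>4: print(round(lo,2),len(q),*rect(q),np.round(q[:,:2].mean(0)*1000,1))
r0,c0=np.where(m); print(r0.min(),r0.max(),c0.min(),c0.max())
cv2.imwrite("pics/s4.png",cv2.resize(c["color"][190:340,220:400],None,fx=4,fy=4))
E
```

```text
time: 24.97
position: [0.5979, 0.2468, 0.147]
tool_rot: [0.775, 0.632, -0.002, -0.001]
ft_force: [0.4, -0.0, -2.1]
grip_width: 0.0181
grip_force: 29.8
t 24.97 pos [597.9 246.8 147. ] phi 78.5 w 18.1 gf 29.8 F [ 0.4 -0.  -2.1] tilt [-0.004 -0.001 -1.   ]
tool shift cm now [0.21 0.31 7.6 ]
0.08 6 [601.9 246.6] [ 2.5 16.2] 13.1 [601.7 246.3]
0.1 5 [605.8 242.6] [5.6 0.7] 69.7 [605.8 242.9]
0.13 6 [614.9 240.5] [18.4  0.7] 82.0 [614.7 240.2]
277 293 323 334
```

View pics/s4.png

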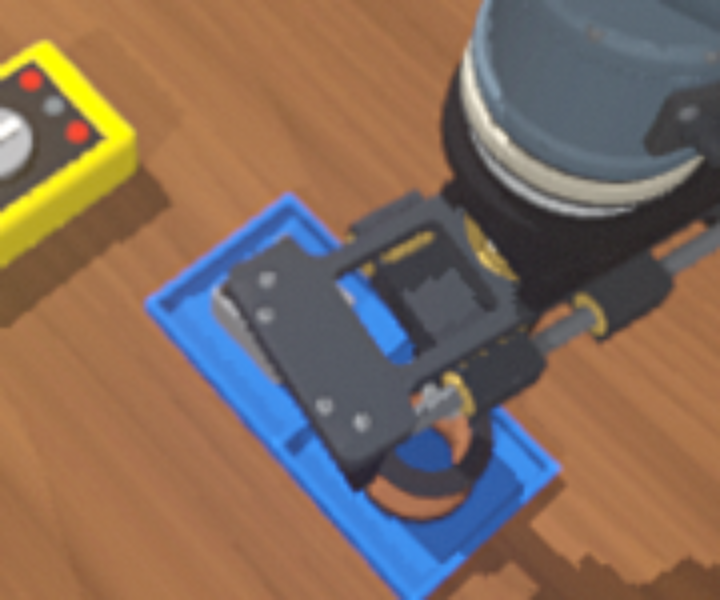

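The crop shows the gripper over the coil at about (430,470). The core's lower end measures under the TCP, so it hangs straight. I lower it in.

```bash
python3 -m pendant '[{"jaw":0.1,"linear":[0.1,0.3,0.5],"twist":0},{"jaw":0.1,"linear":[0,0,1],"twist":0},{"jaw":0.1,"linear":[0,0,0.5],"twist":0},{"jaw":0.1,"linear":[0,0,0],"twist":0},{"jaw":0.1,"linear":[0,0,0],"twist":0},{"jaw":0.1,"linear":[0,0,0],"twist":0}]'
python3 go.py 601 247.7 71
```

```text
time: 25.52
position: [0.6031, 0.247, 0.1279]
tool_rot: [0.775, 0.632, -0.0, -0.0]
ft_force: [-0.2, -0.9, -0.9]
grip_width: 0.0181
grip_force: 29.8
t 25.52 pos [603.1 247.  127.9] phi 78.4 w 18.1 gf 29.8 F [-0.2 -0.9 -0.9] tilt [-0. -0. -1.]
tool shift cm now [ 0.02 -0.22  5.69]
```

```bash
python3 -m pendant '[{"jaw":0.1,"linear":[0.05,-0.2,0.5],"twist":0},{"jaw":0.1,"linear":[0,0,1],"twist":0},{"jaw":0.1,"linear":[0,0,1],"twist":0},{"jaw":0.1,"linear":[0,0,1],"twist":0},{"jaw":0.1,"linear":[0,0,1],"twist":0},{"jaw":0.1,"linear":[0,0,0.6],"twist":0},{"jaw":0.1,"linear":[0,0,0],"twist":0},{"jaw":0.1,"linear":[0,0,0],"twist":0}]'
python3 go.py 601 247.7 71
```

```text
time: 26.18
position: [0.601, 0.2478, 0.0762]
tool_rot: [0.775, 0.632, -0.001, -0.0]
ft_force: [0.1, -0.9, -2.0]
grip_width: 0.018
grip_force: 29.8
t 26.18 pos [601.  247.8  76.2] phi 78.4 w 18.0 gf 29.8 F [ 0.1 -0.9 -2. ] tilt [-0.001 -0.    -1.   ]
tool shift cm now [-0.01  0.    0.52]
```

```bash
python3 -m pendant '[{"jaw":0.1,"linear":[0,0,0.2],"twist":0},{"jaw":0.1,"linear":[0,0,0.2],"twist":0},{"jaw":0.1,"linear":[0,0,0.1],"twist":0},{"jaw":0.1,"linear":[0,0,0],"twist":0},{"jaw":0.1,"linear":[0,0,0],"twist":0}]'
python3 go.py 601 247.7 71
```

```text
time: 26.6
position: [0.6014, 0.2479, 0.0723]
tool_rot: [0.775, 0.632, 0.0, 0.0]
ft_force: [1.0, 0.6, -2.0]
grip_width: 0.0183
grip_force: 29.8
t 26.6 pos [601.4 247.9  72.3] phi 78.4 w 18.3 gf 29.8 F [ 1.   0.6 -2. ] tilt [ 0.  0. -1.]
tool shift cm now [-0.03 -0.03  0.13]
```

```bash
python3 -m pendant '[{"jaw":0.1,"linear":[0,0,0.1],"twist":0},{"jaw":0.1,"linear":[0,0,0.05],"twist":0},{"jaw":0.1,"linear":[0,0,0],"twist":0},{"jaw":0.1,"linear":[0,0,0],"twist":0}]'
python3 go.py 601 247.7 71
```

```text
time: 26.93
position: [0.6016, 0.248, 0.0712]
tool_rot: [0.775, 0.632, 0.0, 0.0]
ft_force: [0.4, -1.4, 2.5]
grip_width: 0.0186
grip_force: 29.8
t 26.93 pos [601.6 248.   71.2] phi 78.4 w 18.6 gf 29.8 F [ 0.4 -1.4  2.5] tilt [ 0.001  0.    -1.   ]
tool shift cm now [-0.04 -0.05  0.02]
```

Contact with the floor. I open gently, rise and back away.

```bash
python3 -m pendant '[{"jaw":0.3,"linear":[0,0,0],"twist":0},{"jaw":0.45,"linear":[0,0,0],"twist":0},{"jaw":0.45,"linear":[0,0,0],"twist":0},{"jaw":0.45,"linear":[0,0,0],"twist":0},{"jaw":0.45,"linear":[0,0,-0.5],"twist":0},{"jaw":0.45,"linear":[0,0,-2],"twist":0},{"jaw":0.45,"linear":[0,0,-3],"twist":0},{"jaw":0.45,"linear":[0,0,-3],"twist":0},{"jaw":0.45,"linear":[0,-3,0],"twist":0},{"jaw":0.45,"linear":[0,-4,0],"twist":0},{"jaw":0.45,"linear":[0,-4,0],"twist":0},{"jaw":0.45,"linear":[0,-4,0],"twist":0}]'
python3 -m pendant '[{"jaw":0.45,"linear":[0,-3,0],"twist":0},{"jaw":0.45,"linear":[0,0,0],"twist":0},{"jaw":0.45,"linear":[0,0,0],"twist":0}]'
python3 - <<'E'
from rig import cams
from h import *
c=cams.camera("top");a=c["color"];X=cloud(c);Q=X.reshape(-1,3)
for n,s,lo,hi in(('core',(.601,.247),.065,.095),('coil',(.601,.247),.04,.055),('switch',(.598,.154),.026,.037),('dial',(.626,-.157),.026,.037),('lampO',(.607,-.2475),.026,.037),('G',(.4435,-.172),.025,.034)):
    q=Q[(np.hypot(Q[:,0]-s[0],Q[:,1]-s[1])<.05)&(Q[:,2]>lo)&(Q[:,2]<hi)]
    print(n,len(q),*rect(q),np.round(np.median(q[:,2])*1000,1))
m=(Q[:,2]>.025)&(Q[:,0]>.55)&(Q[:,0]<.8)&(abs(Q[:,1])<.1); print('meter',*rect(Q[m]))
cv2.imwrite("pics/t5.png",cv2.resize(a[120:280,100:400],None,fx=2.5,fy=2.5))
E
python3 go.py
```

```text
time: 27.93
position: [0.453, 0.278, 0.1562]
tool_rot: [0.775, 0.632, 0.001, 0.0]
ft_force: [-0.1, 0.6, 0.5]
grip_width: 0.0394
grip_force: 0.0
time: 28.18
position: [0.4233, 0.2844, 0.1561]
tool_rot: [0.774, 0.633, -0.0, 0.0]
ft_force: [0.0, 0.2, -0.1]
grip_width: 0.0393
grip_force: 0.0
core 74 [600.7 246.4] [19.5 18.1] 41.6 82.9
coil 319 [601.  247.1] [58.8 57.9] 63.1 47.6
switch 344 [598.5 153.9] [49.6 49.7] 88.7 32.9
dial 314 [ 626.4 -157.1] [50.3 50.7] 78.6 33.0
lampO 330 [ 607.1 -247.9] [50.7 50.3] 79.0 33.1
G 340 [ 443.6 -173.3] [49.7 50.7] 7.5 30.1
meter [667.7   1.5] [ 79.9 150.6] 87.7
t 28.23 pos [425.5 284.5 156.3] phi 78.5 w 38.7 gf 0.0 F [0.7 0.5 0.1] tilt [ 0.002  0.001 -1.   ]
```

View pics/t5.png

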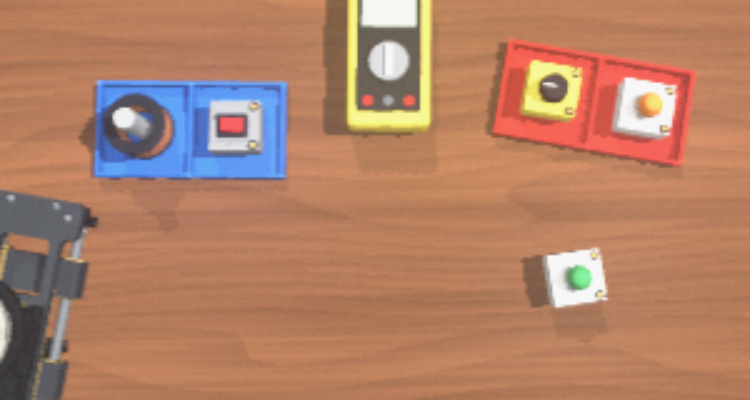

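The picture shows everything in place: the core in the coil (135,125), switch (235,127), dial (552,90), orange lamp (645,105), with the green lamp and meter where they were. The core top is at 83 mm, within 1 mm of the coil axis.

```bash
python3 -c "
from rig import robot
print(robot.hand_in())"
```

```text
the job is handed in; nothing more can be done
None
```

Both kits are made up and the job is handed in at about 28 s of the 128 s; the last camera check put all five parts within about 2 mm of where they should be, with the green lamp and multimeter unmoved, but the hand-in gave no verdict back.

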